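# Hold a one-sidedly loaded bath basket level over the water bath

### The job

The wire basket on the bench is loaded unevenly, with the heavy full bottle at one end and a light jar at the other. Pick the basket up by its carrying bar at the point where it balances, keep it level so that nothing in it tips, and bring it over the open water bath without knocking the bath or the other things on the bench. Do not lower it in: finish while still holding it, level, still, centred over the well and lined up with it, its underside a few centimetres above the rim, ready to go down when I give the word.

Things in the scene. Friction and masses are not known exactly. Their poses are not given: they have to be found in the camera images.
- basket: Loose stainless wire basket, 280 mm long (its x), 110 mm wide (its y), sides 45 mm high, 220 g, balanced about its own middle when empty. Origin: centre of the underside; z up. A straight round carrying bar, 10 mm thick and clear for 265 mm, runs lengthwise (along x) over the middle line, its axis 148 mm above the underside, held up by an A-shaped wire frame at each end. It stands level on the bench. Inside floor 6 mm above the underside. Loaded, it weighs about 630 g.
- bar (a point): Middle of the basket's carrying bar, on its axis (148 mm above the basket's origin).
- bottle: Full amber glass bottle with a screw cap, 68 mm diameter, 118 mm high, about 360 g (fill varies by 10 percent). Stands loose in the basket under the bar, 65 to 90 mm from the middle, at either end. Origin: centre of its underside. The balance point of the loaded basket is the mass-weighted mean of basket, bottle and jar along the bar: about 30 to 50 mm from the bar's middle towards the bottle.
- jar: Small white plastic jar, nearly empty, 56 mm diameter, 60 mm high, 45 g. Stands loose in the basket at the end away from the bottle, 65 to 90 mm from the middle. Origin: centre of its underside.
- bath: Fixed bench-top water bath, open and empty: white casing 450 mm by 240 mm, 140 mm high, with an open rectangular well 340 mm long (along its x) and 190 mm wide (along its y), 100 mm deep to the liner's floor. Origin: on the bench under the centre of the well; the casing reaches from 195 mm behind it (-x) to 255 mm before it (+x, the end with the control panel). The basket goes in lengthwise, either way round.
- well (a point): Centre of the well's opening at rim height, 140 mm above the bench; axes as the bath's.
- tube_rack: Bystander: white rack of capped conical tubes, 100 by 170 mm, 132 mm high; origin centre of underside. Leave alone.
- spray_bottle: Bystander: white trigger spray bottle, 72 mm diameter, 220 mm high; origin centre of underside. Leave alone.
- cork_ring: Bystander: cork flask ring, 90 mm diameter, 30 mm high, lying on the bench; origin centre of underside. Leave alone.
There are look-alikes about, which are no part of the job. There is more than one size of the bottle; the job needs the middle-sized. There is more than one size of the jar; the one meant has the size given above.

How it is judged:
On the way:
1. the basket is lifted clear of the bench, level, gripped by the bar near its balance point (18 to 62 mm from the bar's middle, on the bottle's side) (height (world z) of basket above 0.03 m and angle between basket's own z axis and vertical below 0.05 rad and contact force between the fingers and basket above 3 N and ((x of bottle in the frame of basket above 0 m and x of the grasp point in the frame of basket between 0.018 and 0.062 m) or (x of bottle in the frame of basket below 0 m and x of the grasp point in the frame of basket between -0.062 and -0.018 m)) and z of the grasp point in the frame of basket above 0.12 m), for 0.2 s.
At the end, for the whole second after the job is handed in: Held by its bar 18-62 mm from the bar's middle, towards the bottle; level within 2 deg, at rest, clear of the bath; within 22 mm of the well's centre each way, lengthwise within 7 deg, underside 10-70 mm above the rim; bottle and jar upright in it; bystanders within 20 mm of their start (((x of bottle in the frame of basket above 0 m and x of the grasp point in the frame of basket between 0.018 and 0.062 m) or (x of bottle in the frame of basket below 0 m and x of the grasp point in the frame of basket between -0.062 and -0.018 m)) and z of the grasp point in the frame of basket above 0.12 m and contact force between the fingers and basket above 3 N and contact force between basket and bath below 0.1 N and angle between basket's own z axis and vertical below 0.035 rad and linear speed of basket below 0.02 m/s and angular speed of basket below 0.1 rad/s and x of basket in the frame of well between -0.022 and 0.022 m and y of basket in the frame of well between -0.022 and 0.022 m and z of basket in the frame of well between 0.01 and 0.07 m and angle between the x axis of basket and the x axis of bath, either way round below 0.12 rad and z of bottle in the frame of basket between 0 and 0.012 m and z of jar in the frame of basket between 0 and 0.012 m and angle between each of bottle, jar's own z axis and vertical below 0.12 rad and distance of each of tube_rack, spray_bottle, cork_ring from where it was at the start of the episode below 0.02 m); the arm keeps its last pose, push and grip.
It fails at once if the basket is tipped more than 8.5 degrees (angle between basket's own z axis and vertical above 0.15 rad).
It fails at once if the bottle or the jar tips over (angle between any of bottle, jar's own z axis and vertical above 0.35 rad).
It fails at once if the basket or the arm knocks the bath (over 8 N) (contact force between any of basket, the arm and bath above 8 N).
It fails at once if a bystander is pushed or tipped (distance of any of tube_rack, spray_bottle, cork_ring from where it was at the start of the episode above 0.03 m or angle between any of tube_rack, spray_bottle's own z axis and vertical above 0.3 rad).
It also fails if it takes over 48 s, if anything falls off the work surface, if the arm or the gripper's body presses on something with over 40 N, if the wrist force passes 120 N, or if a joint passes its speed limit or range.

### The arm

A 7-joint arm with a two-finger parallel gripper is mounted at the origin on the work surface. World frame = base frame: x ahead of the robot, y to its left, z up, the work surface at z = 0. Lengths are in m, angles in rad, forces in N, time in s.
With the tool pointing down it reaches from about 0.425 to 0.825 m from the base axis. Payload 3.6 kg.
Tool frame: the origin (TCP) lies midway between the tips of the shut fingers; the grasp point (between the pads) lies 19 mm behind it; y points along the fingers, x is the direction in which the jaws open and shut, and the axes are right-handed (so a half turn about y gives the same grasp; the last joint's range is limited). The gripper opens to 93 mm and grips with 3 to 60 N. Pads are 15 mm wide; open, the fingers measure 128 mm over their backs; the gripper's body (75 mm by 188 mm) begins 65 mm behind the grasp point.
Start: joints at [1.294, 0.615, -0.013, 1.423, 0.008, 1.103, -0.04], TCP at [0.161, -0.63, 0.183] pointing down, gripper open.
Joint ranges: [-3.12, 3.12], [-0.3, 2.06], [-1.34, 1.32], [0.26, 2.42], [-1.36, 4.5], [0.01, 1.98], [-2.84, 2.84]. Speed limits (rad/s): [2.79, 2.79, 3.14, 3.14, 3.14, 3.14, 3.14].

### API

Orientations are given as a unit quaternion [x, y, z, w].
In Python, from bench import arm, cams gives the robot as it stands.
- The arm moves only by the tool carry_out, never from a script. Its argument "commands" is a list that holds one entry, the list of rows, each a list of 6 numbers: the shift along the tool's x, y, z in cm, then the turn, a rotation vector about the tool's x, y, z in rad. In form: [[[x, y, z, rx, ry, rz], ...]]. A call has 1 to 20 rows; each row is the pose to reach, as a shift and turn from the pose commanded when the call began, along the tool's axes at that moment; what a row does not reach only later rows make up. A row lasts 1/8 s, in which the tool goes at most 62.5 mm and 10.7 degrees, less where a joint would pass 70% of its speed; a pose out of reach is approached as far as the arm can. A call with a gripper value outside its range is refused whole. "grip" is the finger opening in cm, from 0 to 9.3, set as the call begins (left out, the last holds). The fingers move at their own pace and stop on an object; the grip force is fixed at half the most. Time passes only in rows, so rows that repeat a pose let the fingers close. It gives the time, the measured TCP pose, the force and the opening at its end, in the units of the state.
- arm.sense(): the state, without advancing time (a new reading comes with each control period).
- cams.snapshot(name): name is "side" or "top"; returns a dict with "img" (480x640x3 uint8, red, green, blue), "depth" (480x640 float32, m along the optical axis (not along the pixel's ray), 0 where there is no reading), "vertical_fov" (degrees; the focal length in pixels is half the picture's height over the tangent of half this angle, whatever the lens; pixels are square), "cx", "cy" (the principal point, pixels), "rvec" (rotation vector, rad) and "tvec" (3), from world to camera coordinates, as OpenCV has them. Camera axes: x right, y down, z forward; pixel columns grow to the right and rows downward; lengths in m; the calibration is good to about 2 mm. A picture is of the moment at which its call begins.
- arm.job_done(): hands the job in, once; it reports no verdict.
The state is a dict: "time": time; "joint_positions": joint angles; "joint_vel": joint speeds; "effort": joint torques, N m; "eef_pos": TCP position; "tcp_rot": TCP orientation; "wrist_force": force on the tool from outside, world axes, zero at the start; "torque": the same for the moment, N m; "grip_width": finger opening in m.
Only numpy, scipy, OpenCV 4.12 (cv2) and the standard library are available. Lean on these libraries where they do the work, as an engineer would, in place of code of your own. Each camera call takes 0.05 s, during which the arm holds its last target.

## Working session

There is one attempt and no reset: what is moved stays moved. The work goes in short steps, Python scripts to look and compute and a tool call to move; the robot and the scene stay as the last step left them, time stands still between calls to the robot, and variables do not carry over. Pictures are saved under pics/ and viewed, and the job is handed in when it is done.

Besides the shell and the picture viewer there is one more tool, called after "Emit:" as name(argument=value, ...), one argument or row to a line, values as JSON. carry_out: Moves the arm, as the interface text tells. Its arguments: {"type":"object","properties":{"commands":{"type":"array","items":{"type":"array","items":{"type":"array","items":{"type":"number"}}}},"grip":{"type":"number"}},"required":["commands"]}

```bash
mkdir -p pics; ls
cat > h.py <<'E'
import numpy as np, cv2
from bench import arm, cams
def snap(n,fn=None):
    s=cams.snapshot(n)
    if fn: cv2.imwrite('pics/'+fn,s['img'][:,:,::-1])
    return s
def cloud(s):
    d=s['depth']; f=240/np.tan(np.radians(s['vertical_fov'])/2)
    v,u=np.mgrid[0:480,0:640]
    c=np.stack([(u-s['cx'])/f*d,(v-s['cy'])/f*d,d],-1)
    R,_=cv2.Rodrigues(np.array(s['rvec'],float))
    w=(c-np.array(s['tvec']).ravel())@R
    w[d==0]=np.nan
    return w
E
python3 - <<'E'
from h import *
print(arm.sense())
for n in('top','side'):
    s=snap(n,n+'0.png'); w=cloud(s); np.savez('%s0.npz'%n,w=w,img=s['img'])
    print(n,s['vertical_fov'],s['cx'],s['cy'],s['rvec'],s['tvec'])
E
```

```text
pics
{'time': 0.0, 'joint_positions': array([ 1.29447905,  0.61591533, -0.01262927,  1.42487282,  0.00810405,
        1.10341238, -0.04038675]), 'joint_vel': array([-1.14800609e-03, -1.39570217e-04, -3.92175108e-06,  6.59615019e-04,
        7.01442351e-04, -1.56172006e-03,  7.29706587e-04]), 'effort': array([ 5.62451828e-05, -4.58939624e+01,  2.08983393e-01, -1.65747124e+01,
       -6.11252943e-02,  2.04813568e-02,  2.22191361e-04]), 'eef_pos': array([ 0.16049354, -0.62896738,  0.18199244]), 'tcp_rot': array([-0.55787054,  0.43450767, -0.43306524,  0.55896157]), 'wrist_force': array([ 0.03925204, -0.98075896,  0.02539159]), 'torque': array([0.01615001, 0.01162352, 0.02993713]), 'grip_width': 0.09341575422431866}
top 57.98697197391243 315.08972831710145 240.7782760413814 [ 2.15569001 -2.15794863  0.11024033] [0.0011138  0.63057896 1.10769104]
side 49.46983122990451 315.7252513535038 230.3236801686676 [ 0.23404785 -2.73765666  1.36948241] [0.58189268 0.16928717 1.22776713]
```

View pics/top0.png

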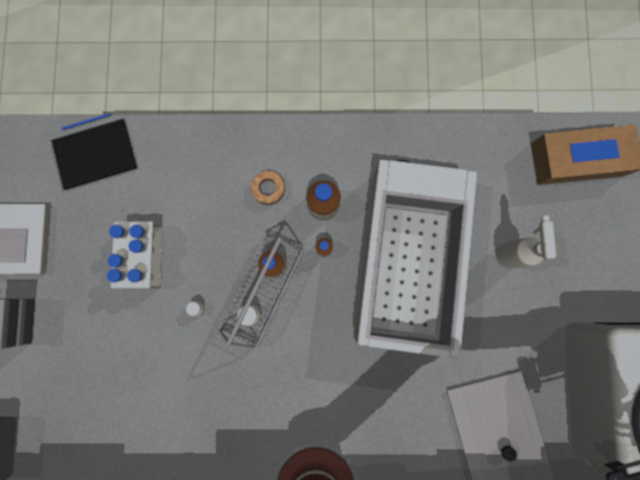

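View pics/side0.png

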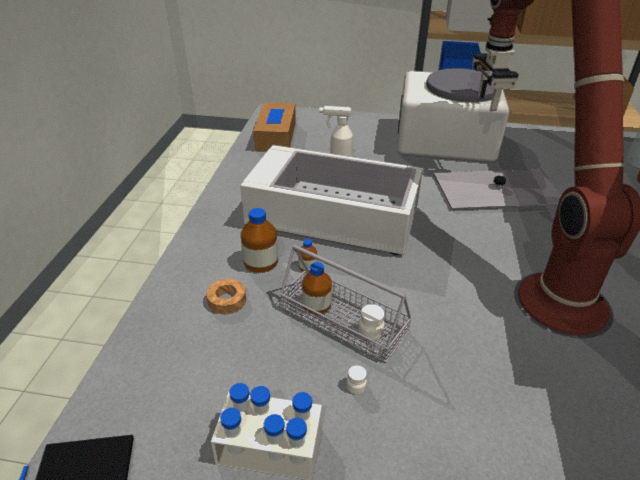

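Top view (up = world +x, left = +y): the basket runs from (285,230) to (240,340), with the bottle at (270,263) towards the far end and the jar at (248,316). The bath is at (415,255), with decoy bottles at (323,195) and (324,245).

Run:
```python
import numpy as np, cv2
for n in('top','side'):
    z=np.load(n+'0.npz'); w=z['w']; im=z['img'].astype(int)
    X,Y,Z=w[...,0],w[...,1],w[...,2]
    # basket region bar
    m=(X>0.3)&(X<0.68)&(Y>-0.0)&(Y<0.3)
    b=m&(Z>0.138)&(Z<0.165)
    blue=(im[...,2]>im[...,0]+50)
    for nm,mm in (('bar',b&~blue),('blue',m&blue),('jarwhite',m&(Z>.05)&(Z<.08)&(im.min(-1)>150))):
        p=w[mm]; print(n,nm,len(p), np.nanmean(p,0) if len(p) else '', np.nanmin(p,0) if len(p) else '',np.nanmax(p,0) if len(p) else '')
    p=w[b&~blue]
    if len(p)>10:
        vx,vy,x0,y0=cv2.fitLine(p[:,:2].astype(np.float32),cv2.DIST_HUBER,0,.01,.01).ravel()
        t=(p[:,:2]-[x0,y0])@[vx,vy]; print('line',vx,vy,x0,y0,np.degrees(np.arctan2(vy,vx)),np.percentile(t,[0,2,50,98,100])); 
        print('res',np.std((p[:,:2]-[x0,y0])@[-vy,vx]), np.median(p[:,2]))
    # bath rim
    r=(Z>0.13)&(Z<0.155)&(X>0.2)&(X<0.85)&(Y<-0.05)&(Y>-0.5)&(im.min(-1)>100)
    p=w[r]; q=p[:,:2].astype(np.float32)
    print('rim',len(p),cv2.minAreaRect(q),np.percentile(p[:,2],[5,50,95]))
    cv2.imwrite('pics/m_%s.png'%n,(r*120+b*255).clip(0,255).astype(np.uint8))
```

```text
top bar 507 [0.50185426 0.14145505 0.15079472] [0.37554478 0.0764189  0.13810349] [0.63053987 0.20385985 0.15678141]
top blue 64 [0.56679589 0.11074415 0.12380879] [0.55426251 0.09876128 0.09515178] [0.58133069 0.12727305 0.15358451]
top jarwhite 176 [0.43475104 0.16707903 0.06550772] [0.41606857 0.15156855 0.06032944] [0.45879854 0.19299142 0.07132831]
line 0.90476036 -0.42592105 0.53459287 0.12593202 -25.208973 [-0.17326269 -0.16926629 -0.0371309   0.09937122  0.10318014]
res 0.0029502227972936852 0.15100059540667046
rim 7677 ((0.5747636556625366, -0.3127008378505707), (0.3706466853618622, 0.45126602053642273), 82.4455337524414) [0.13502012 0.13895702 0.14288731]
side bar 587 [0.49523273 0.14970058 0.15026918] [0.37672348 0.08271843 0.13800917] [0.63141554 0.20904775 0.15670552]
side blue 153 [0.56846601 0.11853003 0.1217311 ] [0.55449133 0.09842291 0.11007985] [0.58323608 0.1324869  0.12714921]
side jarwhite 255 [0.4372946  0.17300975 0.06557696] [0.38879722 0.1486623  0.0501601 ] [0.46296444 0.22733486 0.06978198]
line 0.90530354 -0.4247652 0.46554857 0.16419157 -25.135801 [-0.09613766 -0.09355591  0.02948857  0.17630066  0.18204115]
res 0.0025609138938089662 0.15076019361684054
rim 3591 ((0.5765018463134766, -0.30934402346611023), (0.37892967462539673, 0.45124751329421997), 82.5827865600586) [0.13283292 0.13860597 0.14247759]
```

View pics/m_top.png

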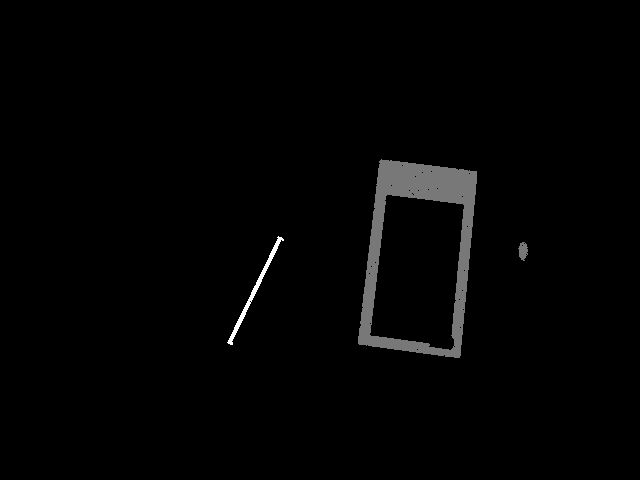

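View pics/m_side.png

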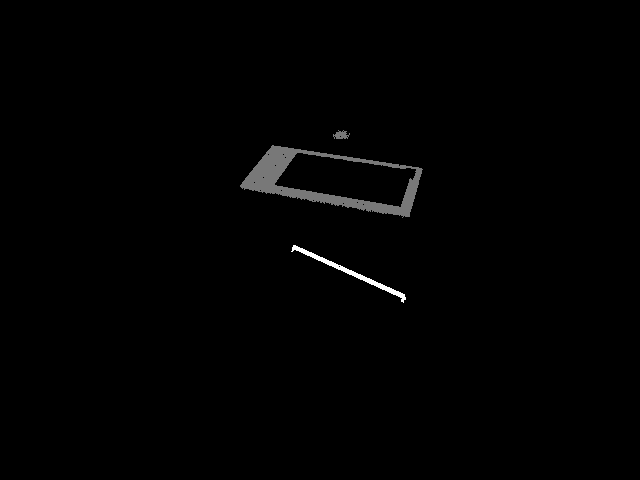

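```bash
cat >> h.py <<'E'
from scipy.spatial.transform import Rotation as Rn
E
python3 - <<'E'
from h import *
s=arm.sense(); R=Rn.from_quat(s['tcp_rot']).as_matrix(); print(R.round(3))
print("jaw yaw",np.degrees(np.arctan2(R[1,0],R[0,0])))
u=np.array([.905,-.4254])
for n in('top','side'):
    z=np.load(n+'0.npz'); w=z['w']; im=z['img'].astype(int)
    X,Y,Z=w[...,0],w[...,1],w[...,2]
    m=(X>0.3)&(X<0.68)&(Y>-0.0)&(Y<0.3); blue=(im[...,2]>im[...,0]+50)
    c=w[m&blue&(Z>.115)&(Z<.130)]; print('cap',len(c),c.min(0),c.max(0))
    c=w[m&(Z>.061)&(Z<.071)&(im.min(-1)>150)]; print('jar',len(c),cv2.minEnclosingCircle(c[:,:2].astype(np.float32)),np.median(c[:,2]))
    r=((Z>0.13)&(Z<0.15)&(X>0.2)&(X<0.85)&(Y<-0.05)&(Y>-0.5)&(im.min(-1)>100)).astype(np.uint8)
    k,l,st,_=cv2.connectedComponentsWithStats(r); i=1+np.argmax(st[1:,4]); p=w[l==i]
    (c,sz,a)=cv2.minAreaRect(p[:,:2].astype(np.float32)); print('casing',c,sz,a)
    # well: fit inner edges: rotate & look at histogram
    th=np.radians(a if a<45 else a-90); ax=np.array([np.cos(th),np.sin(th)]); ay=np.array([-ax[1],ax[0]])
    q=(p[:,:2]-c)@np.c_[ax,ay]
    mid=q[abs(q[:,0])<.08]; print('y walls',mid[mid[:,1]>0][:,1].min(),mid[mid[:,1]<0][:,1].max(),mid[:,1].min(),mid[:,1].max())
    mid=q[abs(q[:,1])<.06]; print('x',mid[mid[:,0]>0.05][:,0].min(),mid[mid[:,0]<-.05][:,0].max(),mid[:,0].min(),mid[:,0].max(),np.degrees(th))
    print('well from casing',np.array(c)-.03*ax)
    for nm,b in (('bigbottle',(X>.58)&(X<.75)&(Y>-.09)&(Y<.06)&(Z>.03)),('small',(X>.5)&(X<.6)&(Y>-.08)&(Y<.03)&(Z>.03)),('spray',(X>.4)&(X<.65)&(Y<-.42)&(Y>-.62)&(Z>.16))):
        p=w[b]; print(nm,len(p),p.min(0) if len(p) else'',p.max(0) if len(p) else'')
E
```

```text
[[ 0.247 -0.001  0.969]
 [-0.969  0.002  0.247]
 [-0.002 -1.    -0.   ]]
jaw yaw -75.6823814922392
cap 61 [0.55426251 0.09876128 0.11574677] [0.58133069 0.12607077 0.12700648]
jar 174 ((0.4374127984046936, 0.17358484864234924), 0.02373618446290493) 0.0653277209584269
casing (0.5832641124725342, -0.2486046999692917) (0.24133199453353882, 0.45126602053642273) 82.4455337524414
y walls 0.09414932482243306 -0.0928862018163768 -0.12066596934067562 0.12058501921645427
x 0.13794777469894373 -0.20035352625867806 -0.2255874608167431 0.22535871568681068 -7.554466247558594
well from casing [ 0.5535245  -0.24466064]
bigbottle 1215 [ 0.58158928 -0.06544476  0.0306767 ] [0.74998052 0.05987936 0.16117696]
small 45 [ 0.59149812 -0.0410109   0.03512365] [ 0.59933035 -0.00721944  0.06122775]
spray 649 [ 0.57100001 -0.53169949  0.16050309] [ 0.64941333 -0.50277891  0.22377388]
cap 136 [0.55449133 0.09842291 0.11603112] [0.58323608 0.1324869  0.12714921]
jar 253 ((0.43907421827316284, 0.17362509667873383), 0.02578107640147209) 0.0656785209694647
casing (0.5848332643508911, -0.2455906867980957) (0.2499029040336609, 0.45252975821495056) 82.2758560180664
y walls 0.08835647349832981 -0.0901119755482784 -0.12320792083616736 0.12495148979359968
x 0.13783767189945353 -0.19942209161878846 -0.22582953312006251 0.22556761410487663 -7.724143981933595
well from casing [ 0.55510546 -0.24155857]
bigbottle 1571 [ 0.59185979 -0.04966295  0.03019683] [0.74995824 0.05997505 0.15907148]
small 29 [ 0.59185979 -0.03217485  0.03036099] [ 0.59964973 -0.0042429   0.06147042]
spray 378 [ 0.57202506 -0.52743336  0.16016566] [ 0.64954636 -0.49470483  0.2227847 ]
```

```bash
cat >> h.py <<'E'
def rel(p,yaw,cmd=None):
    """row from current measured pose to world tcp p, jaw yaw deg, tool down"""
    s=arm.sense(); R=Rn.from_quat(s['tcp_rot']); p0=np.array(s['eef_pos'])
    x=np.array([np.cos(np.radians(yaw)),np.sin(np.radians(yaw)),0]); y=np.array([0,0,-1.]); z=np.cross(x,y)
    T=Rn.from_matrix(np.c_[x,y,z])
    return np.r_[R.inv().apply(np.array(p)-p0)*100,(R.inv()*T).as_rotvec()].round(3)
E
python3 - <<'E'
from h import *
print(rel([.16,-.63,.34],-75.7));print(rel([.36,-.5,.34],-20));print(rel([.48,-.33,.34],20));print(rel([.58,-.1,.34],50));print(rel([.536,.128,.30],64.8))
E
```

```text
[ 4.2000e-02 -1.5788e+01 -7.3000e-02  0.0000e+00  0.0000e+00 -2.0000e-03]
[-7.6080e+00 -1.5772e+01  2.2521e+01 -1.0000e-03 -9.7200e-01 -2.0000e-03]
[-2.1112e+01 -1.5742e+01  3.8352e+01 -2.0000e-03 -1.6700e+00 -2.0000e-03]
[-4.0925e+01 -1.5697e+01  5.3729e+01 -2.0000e-03 -2.1940e+00 -1.0000e-03]
[-6.4096e+01 -1.1645e+01  5.5105e+01 -3.0000e-03 -2.4520e+00 -1.0000e-03]
```

Emit:
carry_out(
  commands=[
    [[0,-5,0,0,0,0],[0,-10,0,0,0,0],[0,-15.8,0,0,0,0],[0,-15.8,0,0,0,0],[-1,-15.8,4.5,0,-0.15,0],[-3,-15.8,9,0,-0.33,0],[-4.5,-15.8,13.5,0,-0.5,0],[-6,-15.8,18,0,-0.67,0],[-7.6,-15.8,22.5,0,-0.84,0],[-11,-15.8,26.5,0,-1.0,0],[-14.5,-15.8,30.5,0,-1.17,0],[-18,-15.8,34.5,0,-1.34,0],[-21,-15.8,38.3,0,-1.5,0],[-25,-15.8,41.4,0,-1.64,0],[-29,-15.8,44.5,0,-1.78,0],[-33,-15.8,47.6,0,-1.92,0],[-37,-15.8,50.7,0,-2.06,0],[-41,-15.8,53.7,0,-2.2,0],[-45.5,-15,54,0,-2.3,0],[-50,-14,54.3,0,-2.4,0]],
  ],
)

```text
time: 2.6
eef_pos: [0.5624, -0.0095, 0.3214]
tcp_rot: [-0.605, -0.364, 0.365, 0.606]
wrist_force: [-0.0, 0.0, -0.2]
grip_width: 0.0931
```

Run:
```python
from h import *
s=arm.sense();print(s['time'],s['eef_pos'],s['joint_positions'].round(2));print(rel([.536,.1277,.24],64.8));print(rel([.536,.1277,.132],64.8))
```

```text
2.6 [ 0.56243448 -0.0094791   0.32143845] [ 0.42  0.45 -0.71  1.43  0.29  1.37  0.79]
[ 1.0885e+01  8.1550e+00  8.7460e+00 -2.0000e-03 -4.8000e-02 -1.0000e-03]
[ 1.0893e+01  1.8955e+01  8.7220e+00 -2.0000e-03 -4.8000e-02 -1.0000e-03]
```

Emit:
carry_out(
  commands=[
    [[2.7,1,2.2,0,-0.01,0],[5.4,3,4.4,0,-0.02,0],[8.1,5,6.6,0,-0.04,0],[10.9,7,8.75,0,-0.048,0],[10.9,8.2,8.75,0,-0.048,0],[10.9,8.2,8.75,0,-0.048,0],[10.9,8.2,8.75,0,-0.048,0]],
  ],
)

```text
time: 3.48
eef_pos: [0.5383, 0.1246, 0.2413]
tcp_rot: [0.599, 0.377, -0.377, -0.598]
wrist_force: [-0.1, 0.7, -0.4]
grip_width: 0.0929
```

Run:
```python
from h import *
s=arm.sense();print(s['time'],s['eef_pos'],s['joint_positions'].round(2));print(rel([.536,.1277,.132],64.8))
snap('side','s1.png');snap('top','t1.png')
```

```text
3.475 [0.53827554 0.12463477 0.24128031] [ 0.19  0.49 -0.71  1.61  0.34  1.17  0.53]
[ 1.8200e-01  1.0928e+01  3.4400e-01  1.0000e-03 -7.0000e-03 -0.0000e+00]
```

View pics/s1.png

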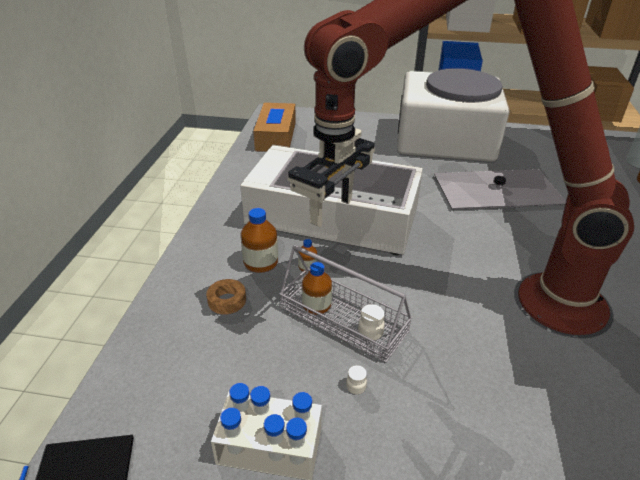

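The open fingers, at (315,205) and (346,188), hang above the bar on the bottle's side, and nothing has been touched.

Emit:
carry_out(
  commands=[
    [[0,2,0,0,0,0],[0,4,0,0,0,0],[0,6,0,0,0,0],[0,6,0,0,0,0],[0,6,0,0,0,0]],
  ],
)

```text
time: 4.2
eef_pos: [0.5384, 0.1264, 0.1823]
tcp_rot: [0.598, 0.378, -0.377, -0.598]
wrist_force: [0.2, 0.0, 0.3]
grip_width: 0.093
```

Run:
```python
from h import *
print(rel([.536,.1277,.132],64.8))
```

```text
[ 1.100e-02  5.025e+00  2.810e-01  1.000e-03 -5.000e-03  1.000e-03]
```

Emit:
carry_out(
  commands=[
    [[0,1.5,0.28,0,0,0],[0,3,0.28,0,0,0],[0,4.3,0.28,0,0,0],[0,5,0.28,0,-0.005,0],[0,5,0.28,0,-0.005,0],[0,5,0.28,0,-0.005,0]],
  ],
)

```text
time: 4.95
eef_pos: [0.5354, 0.1278, 0.1315]
tcp_rot: [0.597, 0.38, -0.379, -0.597]
wrist_force: [0.6, -0.5, 0.7]
grip_width: 0.0929
```

Run:
```python
from h import *
s=arm.sense();print(s['wrist_force'],s['torque']);print(rel([.536,.1277,.132],64.8))
snap('side','s2.png');snap('top','t2.png')
```

```text
[ 0.6169427  -0.47228606  0.67331163] [ 0.04353485 -0.15754702 -0.019452  ]
[ 0.017 -0.049 -0.06   0.     0.001  0.001]
```

View pics/s2.png

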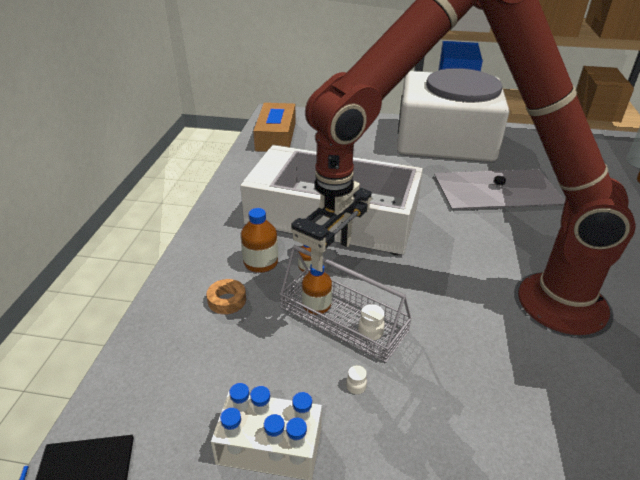

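View pics/t2.png

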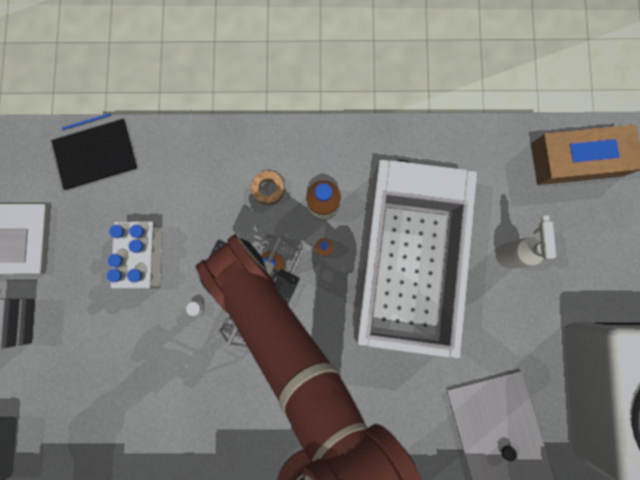

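Fingers straddle the bar near (325,262) in the side view. The basket has not moved. Closing now.

Emit:
carry_out(
  commands=[
    [[0,0,0,0,0,0],[0,0,0,0,0,0],[0,0,0,0,0,0],[0,0,0,0,0,0],[0,0,0,0,0,0],[0,0,0,0,0,0],[0,0,0,0,0,0],[0,0,0,0,0,0]],
  ],
  grip=0,
)

```text
time: 6.05
eef_pos: [0.535, 0.1276, 0.1312]
tcp_rot: [-0.597, -0.379, 0.379, 0.597]
wrist_force: [-0.8, -0.7, -0.6]
grip_width: 0.0174
```

Run:
```python
from h import *
s=arm.sense();print(s['wrist_force'],s['torque'],s['grip_width'],s['eef_pos'])
```

```text
[-0.82953633 -0.67711212 -0.61741624] [-0.01457857 -0.14763676 -0.00867795] 0.017444413806125183 [0.5350271  0.12756328 0.1311977 ]
```

Emit:
carry_out(
  commands=[
    [[0,0,0,0,0,0],[0,0,0,0,0,0],[0,0,0,0,0,0],[0,0,0,0,0,0]],
  ],
)

```text
time: 6.55
eef_pos: [0.535, 0.1275, 0.1312]
tcp_rot: [-0.597, -0.379, 0.379, 0.597]
wrist_force: [-0.4, 0.5, -0.8]
grip_width: 0.0004
```

Run:
```python
from h import *
s=snap('side','s3.png')
cv2.imwrite('pics/s3z.png',cv2.resize(s['img'][190:360,230:430,::-1],None,fx=4,fy=3.5,interpolation=cv2.INTER_CUBIC))
```

```text
(no output)
```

View pics/s3z.png

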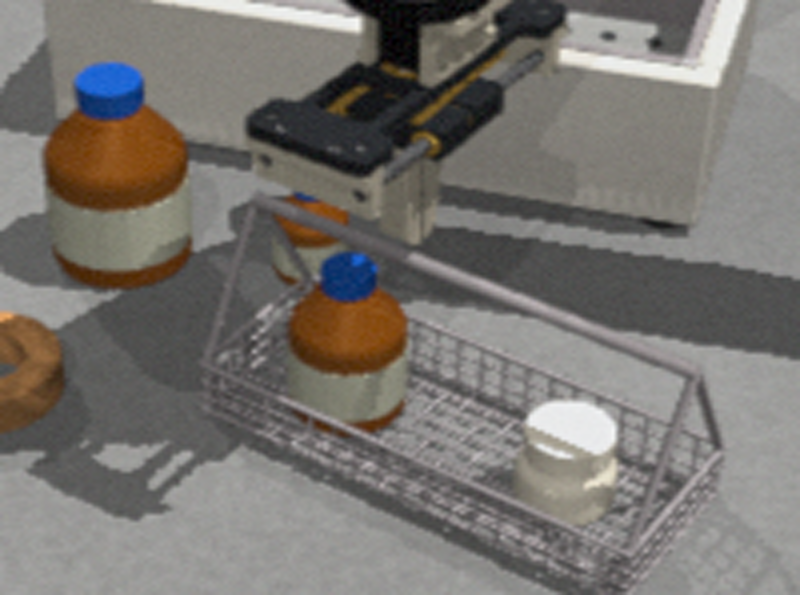

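The fingers shut beside the bar, not on it. In the zoomed view the tips at (405,240) lie behind the bar, so I'm measuring fingers and bar in the same picture.

Run:
```python
from h import *
s=snap('side'); w=cloud(s); im=s['img']
X,Y,Z=w[...,0],w[...,1],w[...,2]
b=(X>.3)&(X<.68)&(Y>0)&(Y<.3)&(Z>.138)&(Z<.165)
p=w[b]; print(len(p))
for u in range(300,405,12):
    col=[(v,w[v,u].round(3).tolist(),im[v,u].tolist()) for v in range(225,305) if b[v,u]]
    print(u,col[:6])
print('finger col')
for v in range(225,275,4): print(v,[w[v,u].round(3).tolist() for u in (325,330,335)])
st=arm.sense(); R,_=cv2.Rodrigues(s['rvec']); f=240/np.tan(np.radians(s['vertical_fov'])/2)
def pr(p):
    c=R@np.array(p)+np.ravel(s['tvec']); return (c[0]/c[2]*f+s['cx'],c[1]/c[2]*f+s['cy'])
print('TCP px',pr(st['eef_pos']),'barpt',pr([.536,.1277,.148]))
```

```text
587
300 [(248, [0.611, 0.09, 0.151], [109, 104, 107]), (249, [0.609, 0.098, 0.154], [106, 104, 106]), (250, [0.609, 0.096, 0.15], [98, 94, 95]), (251, [0.609, 0.097, 0.147], [90, 77, 74])]
312 [(253, [0.581, 0.105, 0.152], [98, 92, 93]), (254, [0.58, 0.109, 0.153], [96, 96, 95]), (255, [0.58, 0.113, 0.153], [90, 88, 88]), (256, [0.579, 0.115, 0.152], [83, 80, 77]), (257, [0.581, 0.108, 0.144], [89, 67, 53])]
324 [(258, [0.553, 0.115, 0.15], [89, 86, 87]), (259, [0.552, 0.122, 0.153], [97, 93, 93]), (260, [0.552, 0.125, 0.153], [92, 87, 90]), (261, [0.552, 0.126, 0.151], [87, 83, 83]), (262, [0.552, 0.123, 0.146], [81, 78, 78])]
336 [(264, [0.525, 0.135, 0.155], [167, 161, 161]), (265, [0.525, 0.135, 0.152], [156, 147, 151]), (266, [0.524, 0.136, 0.15], [132, 126, 126]), (267, [0.524, 0.139, 0.15], [95, 96, 95]), (268, [0.524, 0.141, 0.148], [73, 69, 70])]
348 [(269, [0.498, 0.143, 0.151], [160, 152, 153]), (270, [0.498, 0.147, 0.152], [171, 165, 165]), (271, [0.497, 0.15, 0.152], [145, 142, 142]), (272, [0.497, 0.151, 0.15], [110, 106, 108]), (273, [0.497, 0.152, 0.148], [85, 79, 82]
[... 1409 characters left out ...]
 0.146, 0.213], [0.529, 0.129, 0.2]]
249 [[0.548, 0.139, 0.195], [0.537, 0.142, 0.199], [0.529, 0.129, 0.19]]
253 [[0.548, 0.139, 0.185], [0.537, 0.142, 0.188], [0.528, 0.13, 0.18]]
257 [[0.577, -0.066, 0.001], [0.536, 0.145, 0.18], [0.528, 0.128, 0.167]]
261 [[0.549, 0.126, 0.152], [0.539, 0.123, 0.151], [0.549, -0.055, 0.001]]
265 [[0.572, -0.035, 0.0], [0.538, 0.131, 0.146], [0.527, 0.134, 0.151]]
269 [[0.57, -0.021, -0.0], [0.558, -0.024, -0.001], [0.545, -0.028, -0.003]]
273 [[0.552, 0.103, 0.097], [0.555, -0.007, 0.001], [0.543, -0.011, -0.001]]
TCP px (np.float64(331.37662813024815), np.float64(269.48791024028225)) barpt (np.float64(331.08389192319976), np.float64(263.52285293531565))
```

Run:
```python
from h import *
s=snap('side'); w=cloud(s)
st=arm.sense(); P=st['eef_pos']; R=Rn.from_quat(st['tcp_rot']).as_matrix()
L=(w-P)@R*1000   # tool coords mm
m=(abs(L[...,0])<100)&(abs(L[...,2])<60)&(L[...,1]>-170)&(L[...,1]<-15)
v,u=np.nonzero(m)
print(v.min(),v.max(),u.min(),u.max(),P,s['img'].shape)
for r in range(222,264,3):
    us=[c for c in range(300,360) if m[r,c]]
    if us: print(r,[(c,L[r,c].round().astype(int).tolist()) for c in us[::3]])
```

```text
187 275 291 371 [0.53503449 0.12754276 0.13120745] (480, 640, 3)
222 [(300, [80, -164, -22]), (303, [77, -165, -17]), (306, [72, -163, -14]), (309, [69, -163, -9]), (312, [64, -162, -6]), (315, [31, -135, -22]), (318, [29, -137, -16]), (321, [27, -138, -10]), (324, [30, -143, -1]), (327, [47, -161, 17]), (330, [43, -160, 21]), (333, [35, -156, 22]), (336, [22, -148, 21]), (339, [14, -144, 23]), (342, [9, -143, 27]), (345, [7, -144, 33]), (348, [-2, -139, 34]), (351, [-13, -132, 34]), (354, [-23, -127, 36])]
225 [(300, [85, -162, -19]), (304, [83, -164, -10]), (307, [78, -163, -7]), (310, [75, -162, -3]), (313, [72, -163, 2]), (316, [69, -163, 7]), (319, [64, -161, 10]), (322, [64, -164, 17]), (326, [56, -161, 21]), (329, [45, -154, 20]), (332, [29, -143, 17]), (335, [27, -144, 22]), (338, [22, -143, 26]), (341, [20, -144, 32]), (344, [13, -141, 34]), (347, [3, -135, 35]), (350, [-8, -129, 36])]
228 [(300, [94, -163, -12]), (303, [89, -162, -9]), (306, [87, -163, -3]), (309, [83, -162, 1]), (312, [82, -164, 7]), (315, [76, -161, 9]), (318, [76, -164, 16]), (321, [71, -162, 19]), (324,
[... 2122 characters left out ...]
129, 31]), (324, [82, -127, 34]), (327, [16, -66, -2]), (330, [17, -70, 6]), (333, [7, -64, 7]), (336, [-4, -58, 8])]
252 [(308, [2, -22, -60]), (311, [-2, -22, -55]), (323, [84, -121, 34]), (326, [17, -59, -3]), (329, [16, -60, 3]), (332, [13, -61, 9]), (335, [-1, -51, 7]), (338, [-11, -45, 8])]
255 [(308, [4, -15, -59]), (311, [1, -16, -52]), (314, [1, -20, -45]), (317, [0, -23, -38]), (326, [15, -48, -5]), (329, [17, -53, 4]), (332, [13, -53, 8]), (335, [1, -45, 9])]
258 [(314, [6, -16, -41]), (317, [2, -16, -36]), (320, [3, -20, -28]), (323, [-1, -21, -23]), (331, [14, -45, 7]), (334, [4, -39, 8])]
261 [(321, [5, -16, -23]), (324, [5, -19, -16]), (327, [4, -23, -9]), (330, [3, -25, -2])]
```

The fingers' x and y agree with the reported pose, but the tips show about 35 mm higher than the reported z. So they shut above the bar, with bench visible in the gap between. I'll trust the camera: reopen, then go lower.

Emit:
carry_out(
  commands=[
    [[0,0,0,0,0,0],[0,0,0,0,0,0],[0,0,0,0,0,0],[0,0,0,0,0,0],[0,0,0,0,0,0],[0,0,0,0,0,0],[0,0,0,0,0,0],[0,0,0,0,0,0],[0,1,0,0,0,0],[0,1.7,0,0,0,0],[0,2.4,0,0,0,0],[0,2.4,0,0,0,0],[0,2.4,0,0,0,0]],
  ],
  grip=5,
)

```text
time: 8.32
eef_pos: [0.5351, 0.1277, 0.1072]
tcp_rot: [-0.597, -0.379, 0.379, 0.597]
wrist_force: [-0.8, 0.6, 0.2]
grip_width: 0.0502
```

```bash
cat > fz.py <<'E'
from h import *
import sys
s=snap('side'); w=cloud(s)
cv2.imwrite('pics/%s.png'%sys.argv[1],cv2.resize(s['img'][190:360,230:430,::-1],None,fx=4,fy=3.5,interpolation=cv2.INTER_CUBIC))
st=arm.sense(); P=st['eef_pos']; R=Rn.from_quat(st['tcp_rot']).as_matrix()
print(P,st['wrist_force'],st['grip_width'])
L=(w-P)@R*1000
m=(abs(L[...,0])<70)&(abs(L[...,2])<12)&(L[...,1]>-90)&(w[...,2]>.1)
for r in range(235,285,3):
    us=[c for c in range(300,360) if m[r,c]]
    if us: print(r,[(c,L[r,c].round().astype(int).tolist(),int(w[r,c,2]*1000)) for c in us[::3]])
E
python3 fz.py s4
```

```text
[0.53523207 0.12774032 0.10740148] [ 1.17214048 -0.36295173  0.63393038] 0.050002444469537735
241 [(340, [-24, -89, 5], 195), (344, [-33, -84, 9], 191)]
244 [(340, [-25, -79, 4], 186), (343, [-29, -79, 9], 186)]
247 [(338, [-27, -67, -2], 174), (341, [-29, -69, 4], 176), (344, [-36, -65, 7], 172)]
250 [(335, [-24, -59, -7], 165), (338, [-22, -64, 2], 171), (341, [-27, -63, 6], 169), (344, [-37, -57, 7], 164)]
253 [(335, [-24, -50, -7], 157), (338, [-25, -53, 0], 160), (341, [-25, -56, 8], 163), (344, [-36, -49, 8], 156)]
256 [(327, [30, -86, 8], 193), (336, [-26, -41, -5], 148), (339, [-25, -46, 3], 153), (342, [-29, -46, 8], 153)]
259 [(325, [37, -83, 8], 190), (337, [-24, -36, -1], 143), (340, [-25, -39, 6], 146)]
262 [(317, [43, -71, -8], 178), (320, [41, -73, -2], 179), (324, [42, -78, 9], 185), (327, [28, -68, 7], 175), (330, [2, -45, -2], 152), (333, [-1, -46, 3], 152)]
265 [(317, [42, -62, -8], 169), (320, [42, -66, -1], 173), (323, [45, -72, 8], 179), (326, [32, -63, 7], 170), (330, [4, -39, -1], 146), (333, [2, -41, 5], 148)]
268 [(318, [40, -53, -7], 160), (321, [40, -57, 0], 164), (324, [39, -59, 7], 166), (327, [30, -53, 8], 160)]
271 [(318, [41, -46, -7], 153), (321, [42, -51, 2], 158), (324, [38, -50, 6], 157)]
274 [(325, [36, -42, 8], 149)]
```

View pics/s4.png

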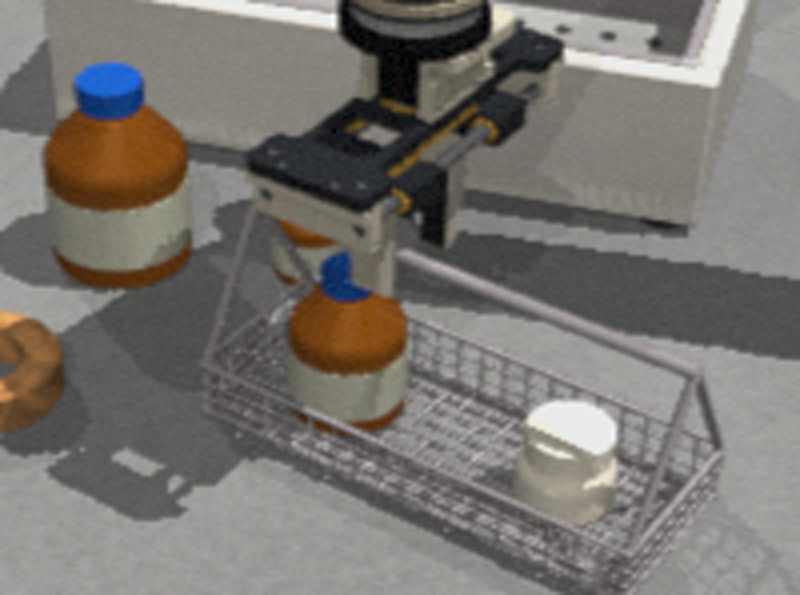

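The jaws now straddle the bar, near finger tip at (375,290) and far one at (445,240) in the zoom. Tips are at about z 0.143, with 12 mm left to go.

Emit:
carry_out(
  commands=[
    [[0,0.6,0,0,0,0],[0,1.2,0,0,0,0],[0,1.2,0,0,0,0],[0,1.2,0,0,0,0],[0,1.2,0,0,0,0],[0,1.2,0,0,0,0]],
  ],
)

```text
time: 9.12
eef_pos: [0.5351, 0.1276, 0.0953]
tcp_rot: [0.597, 0.379, -0.379, -0.597]
wrist_force: [0.1, -0.1, -0.1]
grip_width: 0.0502
```

Emit:
carry_out(
  commands=[
    [[0,0,0,0,0,0],[0,0,0,0,0,0],[0,0,0,0,0,0],[0,0,0,0,0,0],[0,0,0,0,0,0],[0,0,0,0,0,0],[0,0,0,0,0,0],[0,0,0,0,0,0]],
  ],
  grip=0,
)

```text
time: 10.12
eef_pos: [0.5349, 0.1273, 0.0951]
tcp_rot: [0.597, 0.379, -0.379, -0.597]
wrist_force: [-0.2, -0.8, 1.0]
grip_width: 0.0089
```

```bash
python3 fz.py s5; python3 -c "
from h import *
print(arm.sense()['torque'])"
```

```text
[0.53488341 0.12725831 0.09513832] [-0.77712626 -1.45599561  0.79086143] 0.008877710792925087
250 [(340, [-19, -81, 8], 175)]
253 [(333, [5, -88, 6], 183), (336, [-4, -83, 8], 177), (339, [-17, -74, 7], 169)]
256 [(327, [21, -89, 2], 183), (334, [-5, -71, 2], 166), (337, [-5, -74, 9], 169)]
259 [(325, [21, -78, -3], 172), (328, [24, -85, 6], 179), (331, [19, -83, 10], 177), (334, [-4, -64, 3], 159), (337, [-9, -63, 7], 157)]
262 [(325, [19, -68, -4], 163), (328, [23, -75, 5], 170), (331, [15, -72, 8], 166), (334, [-3, -57, 4], 151), (337, [-8, -56, 9], 150)]
265 [(325, [21, -62, -3], 157), (328, [22, -66, 5], 161), (331, [16, -64, 9], 158), (334, [5, -56, 9], 151)]
268 [(323, [21, -52, -8], 146), (326, [20, -54, -1], 149), (329, [21, -58, 7], 153), (333, [7, -49, 8], 143)]
271 [(326, [20, -46, -1], 141), (329, [20, -49, 7], 144), (332, [10, -42, 8], 137)]
[-0.23905581 -0.02861892 -0.05112434]
```

View pics/s5.png

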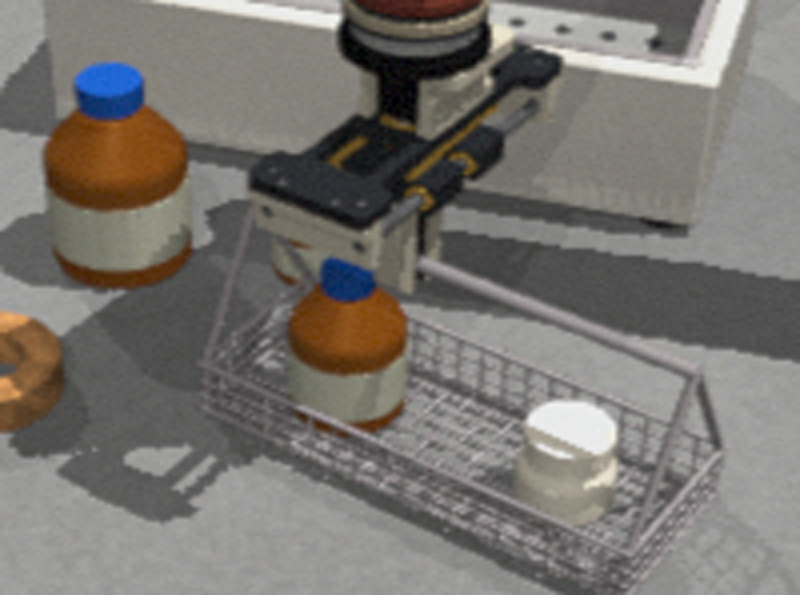

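Gripped: the opening reads 8.9 mm, about the bar. Next, a slow lift of a few mm while I watch level and moment.

Emit:
carry_out(
  commands=[
    [[0,0,0,0,0,0],[0,0,0,0,0,0],[0,-0.2,0,0,0,0],[0,-0.4,0,0,0,0],[0,-0.6,0,0,0,0],[0,-0.8,0,0,0,0],[0,-1,0,0,0,0],[0,-1,0,0,0,0],[0,-1,0,0,0,0]],
  ],
)

```text
time: 11.3
eef_pos: [0.535, 0.1275, 0.1052]
tcp_rot: [0.597, 0.379, -0.379, -0.597]
wrist_force: [-0.3, -0.3, -6.1]
grip_width: 0.0092
```

```bash
cat > lv.py <<'E'
from h import *
import sys
st=arm.sense(); print(st['time'],st['eef_pos'],st['wrist_force'].round(2),st['torque'].round(3),st['grip_width'])
P=st['eef_pos']; R=Rn.from_quat(st['tcp_rot']).as_matrix(); print('tool down err',R[:,1].round(4),'jaw yaw',np.degrees(np.arctan2(R[1,0],R[0,0])))
s=snap('side',sys.argv[1]+'.png'); w=cloud(s); im=s['img'].astype(int)
cv2.imwrite('pics/%sz.png'%sys.argv[1],cv2.resize(s['img'][190:360,230:430,::-1],None,fx=4,fy=3.5,interpolation=cv2.INTER_CUBIC))
off=float(sys.argv[2]) if len(sys.argv)>2 else .036
G=P+np.array([0,0,off+.019])
L=(w-G)@R  # x jaw, y down, z along bar
m=(abs(L[...,0])<.014)&(abs(L[...,1])<.022)&(abs(L[...,2])<.25)&(abs(L[...,2])>.022)
q=L[m]
# points: fit line down vs z
f=cv2.fitLine(np.c_[q[:,2],q[:,1],q[:,0]].astype(np.float32),cv2.DIST_HUBER,0,.001,.001).ravel()
print('bar n',len(q),'range z',q[:,2].min(),q[:,2].max(),'slope down/z deg',np.degrees(f[1]/f[0]),'lat/z deg',np.degrees(f[2]/f[0]),'heights',f[4]-f[3]*f[1]/f[0])
W=w[m]; z=L[m][:,2]
for a in np.arange(-.2,.2,.03):
    k=(z>a)&(z<a+.03)
    if k.sum()>8: print(round(a+.015,3),k.sum(),W[k].mean(0).round(4),round(np.percentile(W[k][:,2],90),4))
E
python3 lv.py s6
```

```text
11.3 [0.53499658 0.12749219 0.10518856] [-0.28 -0.32 -6.07] [-0.033 -0.128 -0.017] 0.00923210327019451
tool down err [ 0. -0. -1.] jaw yaw 64.86375714370115
bar n 394 range z -0.10326806408315874 0.17468869213929908 slope down/z deg -0.65384734 lat/z deg 0.08992941 heights 0.0010167888
-0.095 19 [0.6296 0.0921 0.1468] 0.1541
0.025 36 [0.5083 0.1438 0.1604] 0.1631
0.055 62 [0.4868 0.1538 0.1608] 0.1637
0.085 66 [0.4598 0.1666 0.1608] 0.1633
0.115 70 [0.4325 0.1797 0.161 ] 0.1636
0.145 68 [0.4054 0.1925 0.161 ] 0.1635
0.175 73 [0.3835 0.2039 0.1537] 0.163
```

View pics/s6z.png

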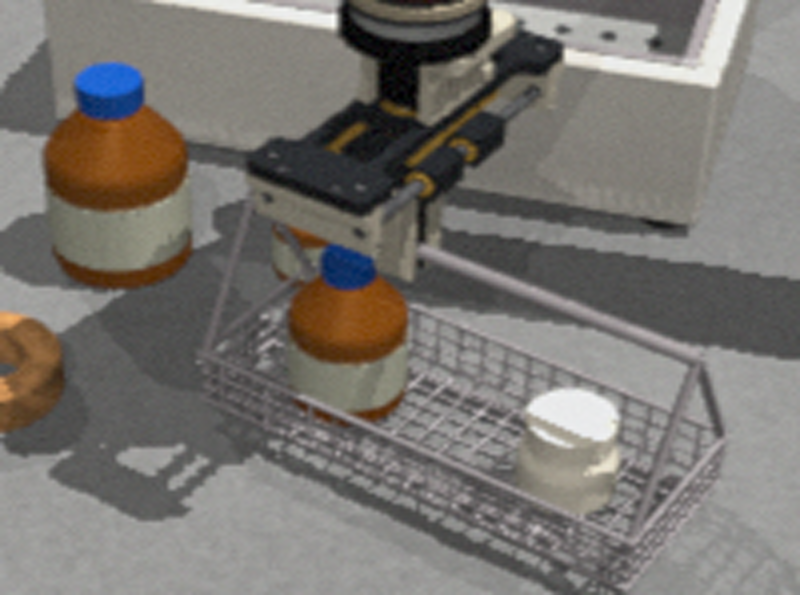

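Off the bench with the full 6.1 N on the wrist. The bar top reads z 0.163 all along, so it is level, and the contents are standing. Lifting on, gently.

Emit:
carry_out(
  commands=[
    [[0,-0.2,0,0,0,0],[0,-0.6,0,0,0,0],[0,-1.2,0,0,0,0],[0,-2.1,0,0,0,0],[0,-3.2,0,0,0,0],[0,-4.4,0,0,0,0],[0,-5.7,0,0,0,0],[0,-7,0,0,0,0],[0,-8.4,0,0,0,0],[0,-9.8,0,0,0,0],[0,-11.2,0,0,0,0],[0,-12.6,0,0,0,0],[0,-14,0,0,0,0],[0,-15.4,0,0,0,0],[0,-16.7,0,0,0,0],[0,-17.8,0,0,0,0],[0,-18.8,0,0,0,0],[0,-19.5,0,0,0,0],[0,-19.9,0,0,0,0],[0,-20,0,0,0,0]],
  ],
)

```text
time: 13.85
eef_pos: [0.535, 0.1275, 0.3052]
tcp_rot: [-0.597, -0.379, 0.379, 0.597]
wrist_force: [0.1, -0.7, -6.3]
grip_width: 0.009
```

```bash
python3 lv.py s7; python3 -c "
from h import *
print(arm.sense()['joint_positions'].round(2))
print(rel([.589,-.248,.305],82.4),rel([.589,-.248,.275],82.4))"
```

```text
13.85 [0.53500096 0.12754504 0.30523776] [ 0.07 -0.67 -6.31] [ 0.045 -0.148  0.042] 0.008989772673308985
tool down err [-1.e-04  0.e+00 -1.e+00] jaw yaw 64.86183827912879
bar n 703 range z -0.10342322733521099 0.17499045870267843 slope down/z deg -0.066832714 lat/z deg 0.46467024 heights 0.0011286102
-0.095 84 [0.6219 0.0906 0.354 ] 0.3622
-0.065 67 [0.5948 0.1029 0.3599] 0.3628
-0.035 66 [0.5689 0.115  0.3598] 0.3628
0.025 48 [0.5083 0.1436 0.3603] 0.3631
0.055 80 [0.4866 0.1543 0.3603] 0.3633
0.085 82 [0.4597 0.1667 0.3602] 0.3632
0.115 88 [0.4324 0.1798 0.3603] 0.3633
0.145 90 [0.4052 0.1925 0.3603] 0.3635
0.175 98 [0.383  0.2034 0.3528] 0.3625
[ 0.2   0.44 -0.74  1.5   0.3   1.32  0.57]
[-3.1694e+01  1.6000e-02 -2.0847e+01 -0.0000e+00 -3.0600e-01 -0.0000e+00] [-31.694   3.016 -20.847  -0.     -0.306  -0.   ]
```

View pics/s7.png

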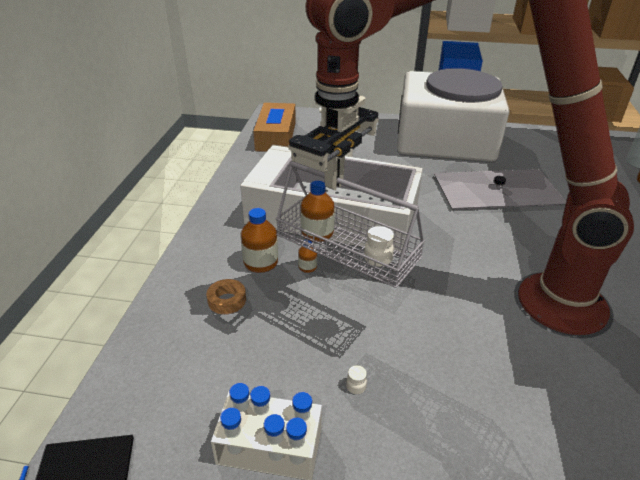

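Level at z 0.363 all along, both contents upright at (318,215) and (380,245), and clear of the decoys. Carrying across in two slow legs.

Emit:
carry_out(
  commands=[
    [[-0.16,0,-0.1,0,-0.001,0],[-0.47,0,-0.31,0,-0.004,0],[-0.95,0,-0.62,0,-0.009,0],[-1.74,0,-1.14,0,-0.017,0],[-2.7,0,-1.77,0,-0.026,0],[-3.8,0,-2.5,0,-0.037,0],[-4.9,0,-3.22,0,-0.047,0],[-6,0,-3.95,0,-0.058,0],[-7.1,0,-4.67,0,-0.069,0],[-8.2,0,-5.4,0,-0.08,0],[-9.3,0,-6.12,0,-0.09,0],[-10.4,0,-6.84,0,-0.101,0],[-11.5,0,-7.57,0,-0.112,0],[-12.6,0,-8.29,0,-0.122,0],[-13.6,0,-8.95,0,-0.132,0],[-14.4,0,-9.48,0,-0.139,0],[-15,0,-9.87,0,-0.145,0],[-15.5,0,-10.2,0,-0.15,0],[-15.8,0,-10.4,0,-0.153,0],[-15.8,0,-10.4,0,-0.153,0]],
  ],
)

```text
time: 16.4
eef_pos: [0.5621, -0.0599, 0.3051]
tcp_rot: [-0.566, -0.424, 0.424, 0.566]
wrist_force: [-0.4, -0.2, -6.2]
grip_width: 0.0089
```

```bash
python3 lv.py s8; python3 -c "
from h import *
print(arm.sense()['joint_positions'].round(2))
print(rel([.589,-.248,.305],82.4),rel([.589,-.248,.275],82.4))"
```

```text
16.4 [ 0.56209048 -0.05985163  0.30514927] [-0.39 -0.23 -6.16] [ 0.025 -0.166 -0.033] 0.008891190547375836
tool down err [ 0.e+00  1.e-04 -1.e+00] jaw yaw 73.61528541382653
bar n 545 range z -0.10300290578591594 0.17436404393138447 slope down/z deg -0.41556337 lat/z deg -0.228662 heights 0.0016895438
-0.095 74 [ 0.6538 -0.0827  0.3534] 0.3623
-0.065 58 [ 0.6243 -0.0748  0.3595] 0.3625
-0.035 50 [ 0.5972 -0.0665  0.3593] 0.3626
0.025 36 [ 0.5332 -0.0476  0.3593] 0.3628
0.055 66 [ 0.5097 -0.0412  0.3593] 0.3624
0.085 63 [ 0.4807 -0.0327  0.359 ] 0.3621
0.115 64 [ 0.4527 -0.0242  0.3593] 0.3624
0.145 70 [ 0.4241 -0.0153  0.3594] 0.3625
0.175 64 [ 0.401  -0.007   0.3529] 0.3619
[ 0.53  0.47 -0.75  1.46  0.32  1.34  1.05]
[-1.7335e+01  1.2000e-02 -7.8990e+00 -0.0000e+00 -1.5300e-01  0.0000e+00] [-17.337   3.012  -7.899  -0.     -0.153   0.   ]
```

View pics/s8.png

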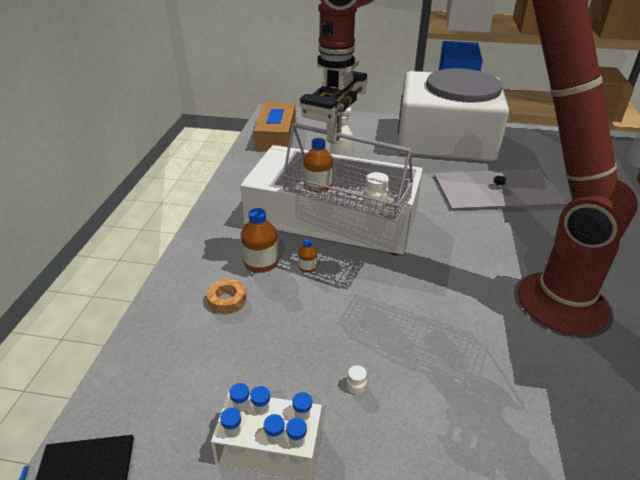

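Still level and upright, and past the decoys at (260,240). Second leg.

Emit:
carry_out(
  commands=[
    [[-0.17,0,-0.08,0,-0.001,0],[-0.52,0,-0.24,0,-0.004,0],[-1.04,0,-0.47,0,-0.009,0],[-1.9,0,-0.87,0,-0.017,0],[-2.95,0,-1.34,0,-0.026,0],[-4.15,0,-1.9,0,-0.037,0],[-5.36,0,-2.45,0,-0.047,0],[-6.57,0,-3,0,-0.058,0],[-7.8,0,-3.56,0,-0.069,0],[-9,0,-4.1,0,-0.08,0],[-10.2,0,-4.65,0,-0.09,0],[-11.4,0,-5.2,0,-0.101,0],[-12.6,0,-5.75,0,-0.112,0],[-13.8,0,-6.3,0,-0.122,0],[-14.9,0,-6.8,0,-0.132,0],[-15.8,0,-7.2,0,-0.139,0],[-16.5,0,-7.53,0,-0.145,0],[-17,0,-7.76,0,-0.15,0],[-17.3,0,-7.9,0,-0.153,0],[-17.3,0,-7.9,0,-0.153,0]],
  ],
)

```text
time: 18.95
eef_pos: [0.5891, -0.248, 0.3051]
tcp_rot: [-0.532, -0.466, 0.466, 0.532]
wrist_force: [0.3, 0.7, -6.2]
grip_width: 0.0089
```

```bash
python3 lv.py s9; python3 -c "
from h import *
snap('top','t9.png')
print(arm.sense()['joint_positions'].round(2))
print(rel([.589,-.248,.275],82.4))"
```

```text
18.95 [ 0.58908558 -0.24800418  0.30514403] [ 0.26  0.7  -6.18] [ 0.135 -0.163  0.033] 0.008889924793385387
tool down err [-0.e+00  1.e-04 -1.e+00] jaw yaw 82.39126799794545
bar n 425 range z -0.10328429375772707 0.1736200497801583 slope down/z deg -0.1286955 lat/z deg 0.19059679 heights 0.0027507022
-0.095 57 [ 0.6832 -0.2575  0.3534] 0.361
-0.065 47 [ 0.6535 -0.2527  0.359 ] 0.3625
-0.035 42 [ 0.625  -0.2493  0.3591] 0.3626
0.025 29 [ 0.5578 -0.2407  0.3585] 0.3619
0.055 50 [ 0.5347 -0.237   0.359 ] 0.3621
0.085 50 [ 0.5055 -0.2333  0.3591] 0.3626
0.115 54 [ 0.4758 -0.2291  0.3587] 0.3623
0.145 51 [ 0.4459 -0.2249  0.359 ] 0.3623
0.175 45 [ 0.4224 -0.2212  0.3523] 0.3612
[ 0.75  0.6  -0.75  1.23  0.4   1.45  1.49]
[-6.200e-02  3.024e+00  3.000e-03 -0.000e+00  1.000e-03  0.000e+00]
```

View pics/s9.png

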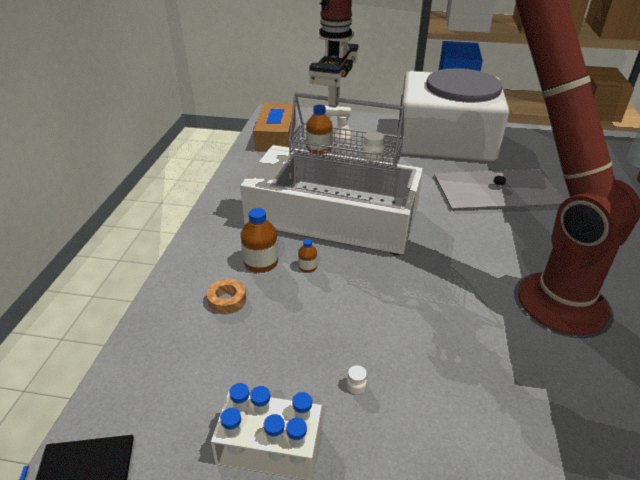

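View pics/t9.png

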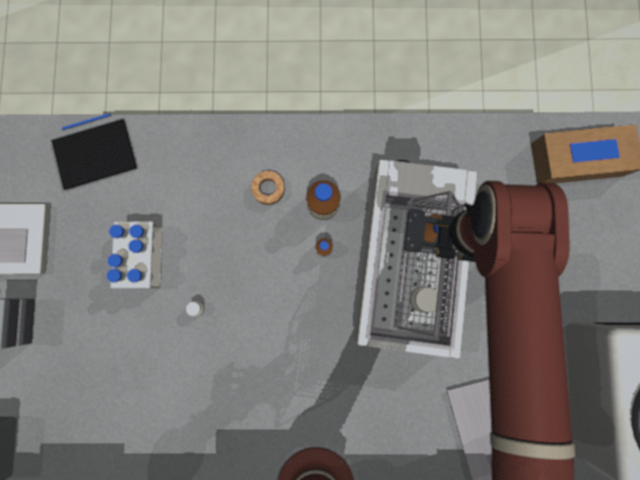

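Centred over the well with everything upright, the underside about 69 mm above the rim. Coming down 3 cm and letting it rest.

Emit:
carry_out(
  commands=[
    [[0,0.1,0,0,0,0],[0,0.3,0,0,0,0],[0,0.6,0,0,0,0],[0,1,0,0,0,0],[0,1.4,0,0,0,0],[0,1.8,0,0,0,0],[0,2.2,0,0,0,0],[0,2.6,0,0,0,0],[0,2.9,0,0,0,0],[0,3,0,0,0,0],[0,3,0,0,0,0],[0,3,0,0,0,0],[0,3,0,0,0,0],[0,3,0,0,0,0],[0,3,0,0,0,0],[0,3,0,0,0,0]],
  ],
)

```text
time: 21.05
eef_pos: [0.5891, -0.2479, 0.2752]
tcp_rot: [-0.532, -0.466, 0.466, 0.532]
wrist_force: [0.8, 0.3, -6.3]
grip_width: 0.0093
```

```bash
python3 lv.py s10
python3 - <<'E'
from h import *
ax=np.array([np.cos(np.radians(-7.6)),np.sin(np.radians(-7.6))]); ay=np.array([-ax[1],ax[0]]); C=np.array([.554,-.2435])
for n in('side','top'):
    s=snap(n,n+'10.png'); w=cloud(s); im=s['img'].astype(int)
    q=np.c_[(w[...,:2].reshape(-1,2)-C)@np.c_[ax,ay],w[...,2].ravel()]
    m=(abs(q[:,0])<.165)&(abs(q[:,1])<.09)&(q[:,2]>.165)&(q[:,2]<.236)
    p=q[m]; print(n,len(p),'x',np.percentile(p[:,0],[.5,99.5]).round(4),'y',np.percentile(p[:,1],[.5,99.5]).round(4),'z',np.percentile(p[:,2],[1,5,50,95]).round(4))
    for a,b in((-.065,-.045),(.045,.065)):
        k=p[(p[:,1]>a)&(p[:,1]<b)&(abs(p[:,0])<.12)]
        if len(k)>20: print('  side wall',a,b,len(k),np.percentile(k[:,2],[2,50,98]).round(4))
E
```

```text
21.05 [ 0.58909196 -0.2479352   0.27516084] [ 0.81  0.33 -6.27] [ 0.034 -0.177 -0.01 ] 0.00931037135759008
tool down err [ 0.e+00  1.e-04 -1.e+00] jaw yaw 82.39330525474789
bar n 416 range z -0.10455527641847247 0.1739291167013918 slope down/z deg -0.15808128 lat/z deg 0.038265143 heights 0.002508995
-0.095 56 [ 0.6836 -0.2564  0.3238] 0.332
-0.065 45 [ 0.6535 -0.253   0.3292] 0.3326
-0.035 42 [ 0.625  -0.2493  0.3289] 0.3323
0.025 28 [ 0.5587 -0.2395  0.3294] 0.3324
0.055 47 [ 0.5354 -0.237   0.3293] 0.3331
0.085 52 [ 0.5056 -0.2329  0.329 ] 0.3326
0.115 52 [ 0.4749 -0.2293  0.329 ] 0.3325
0.145 50 [ 0.4454 -0.2246  0.3293] 0.3326
0.175 44 [ 0.4221 -0.2214  0.3229] 0.3318
side 2483 x [-0.1393  0.1399] y [-0.0566  0.059 ] z [0.1804 0.1825 0.2011 0.2291]
  side wall -0.065 -0.045 290 [0.1825 0.2083 0.2279]
  side wall 0.045 0.065 621 [0.183  0.2034 0.2273]
top 2143 x [-0.138   0.1387] y [-0.056   0.0541] z [0.1809 0.1828 0.1894 0.2279]
  side wall -0.065 -0.045 444 [0.183  0.2055 0.2293]
  side wall 0.045 0.065 350 [0.1835 0.2072 0.2289]
```

View pics/side10.png

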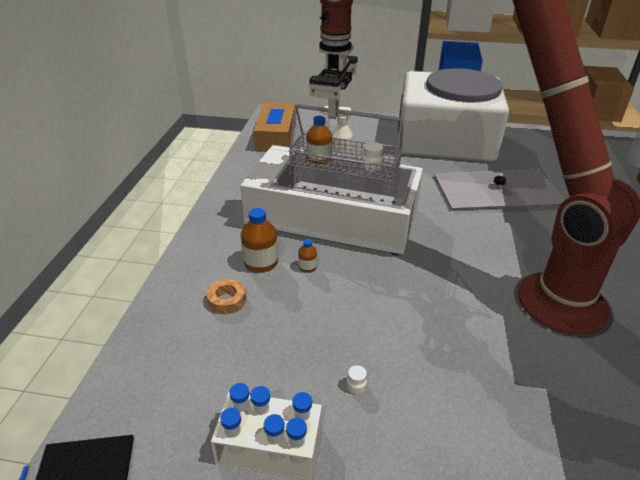

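View pics/top10.png

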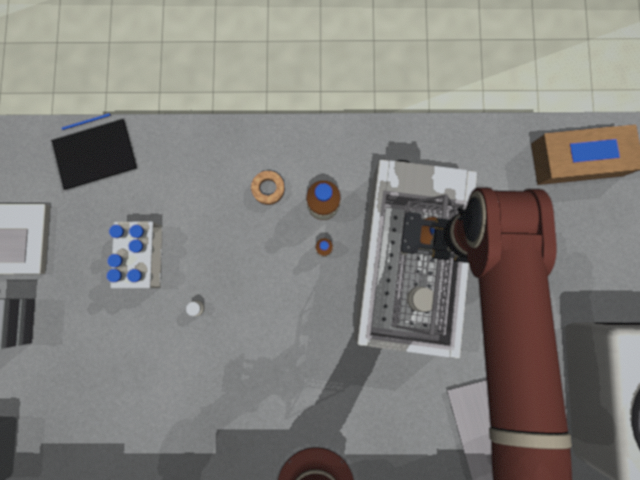

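Basket in the well's frame: x ±0.139 and y ±0.056, so it is centred within about 1 mm. The underside is at z ≈ 0.18, 40 mm above the rim. Both side walls read the same height, the bar is level, and the bystanders are in place. Handing in.

```bash
python3 -c "
from h import *
print(abs(arm.sense()['joint_vel']).max()); print(arm.job_done())"
```

```text
0.0017793492822233057
the job is handed in; nothing more can be done
None
```

The basket is held still and level over the well, gripped on the bar about 35 mm from the middle towards the bottle, and the job is handed in. No verdict came back.

**Last checks, from the cameras, at about 21 s of the 48 s:**
- **Position:** it is centred on the well within about 1–2 mm each way and lined up with it to within a fraction of a degree.
- **Height:** the underside is about 40 mm above the rim.
- **Level:** the bar height agrees within 1 mm from end to end, and both side walls read the same height.
- **Load:** the wrist carries 6.3 N, the full loaded weight, and the arm is at rest.
- **Contents and surroundings:** the bottle and jar stand upright in the basket. The tube rack, spray bottle and cork ring look unmoved.

**What disagreed:** the reported tool height was about 36 mm lower than the fingertips appeared in the camera. Because of that, the first grasp closed on air just above the bar and touched nothing. I reopened, went down by the camera height instead, and the second grasp held. All heights above come from the cameras, not the reported tool height.

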